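Find the loose pegs in a coat-peg rail

ROBOT

A 6-joint arm with a two-finger parallel gripper is mounted at the origin on a cart in front of the work surface, level with it; the furniture and walls round the work are solid. World frame = base frame: x ahead of the robot, y to its left, z up, the work surface at z = 0. Lengths are in m, angles in rad, forces in N, time in s.
With the tool pointing down it reaches from about 0.375 to 0.75 m from the base axis. Payload 9 kg.
Tool frame: the origin (TCP) lies on the centre line of the jaws, within the pads' length; the fingertips stand ahead of it and the grasp point (between the pads) lies 11 mm behind it (r.tip_reach is the z of the fingertips in the tool frame, in m); z points along the fingers, y is the line along which they close (so a half turn about z gives the same grasp; the last joint's range is limited). The gripper opens to 85 mm and grips with 20 to 120 N. Pads are 22 mm wide; open, the fingers measure 114 mm over their backs; the gripper's body (76 mm by 85 mm) begins 54 mm behind the grasp point. The pads swing forward as they close: fully open they stand 13 mm farther back than shut.
Start: joints at [1.091, 0.104, 0.097, 1.564, 0, 1.353], TCP at [0.155, 0.58, 0.239] pointing down, gripper open.
Joint ranges: [-2.99, 2.99], [-0.84, 1.86], [-1.1, 1.16], [-1.84, 2.11], [-1.51, 1.56], [-3.14, 3.14]. Speed limits (rad/s): [2.22, 2.22, 2.57, 3.14, 3.14, 3.14].

INTERFACE

Orientations are given as a unit quaternion [w, x, y, z].
In Python, from workcell import r gives the robot as it stands.
- The arm moves only by the shell command python3 -m jog 'ROWS' [FORCE]. ROWS is JSON, a list of rows, each an object of numbers: "claw": the closure, from 0 (fully open) to 1 (shut); "dx", "dy", "dz": the shift along the tool's x, y, z in cm; "wx", "wy", "wz": the turn, a rotation vector about the tool's x, y, z in degrees. A call has 1 to 10 rows; each row is the pose to reach, as a shift and turn from the pose commanded when the call began, along the tool's axes at that moment; what a row does not reach only later rows make up. A row lasts 1/8 s, in which the tool goes at most 62.5 mm and 10.7 degrees, less where a joint would pass 70% of its speed; a pose out of reach is approached as far as the arm can. A call with a gripper value outside its range is refused whole. The fingers move at their own pace and stop on an object; FORCE is the grip in N (left out, the last holds). Time passes only in rows, so rows that repeat a pose let the fingers close. It gives the time, the measured TCP pose, the force, the opening and the grip force at its end, in the units of the state.
- r.sense(): the state, without advancing time (a new reading comes with each control period).
- r.camera(name): name is "side" or "top"; returns (picture, depth): 480x640x3 uint8, red, green, blue; 480x640 float32, m along the optical axis (not along the pixel's ray), 0 where there is no reading.
- r.camera_info(name): a dict with "K" (3x3 intrinsics, pixels), "k1" (the pictures are not rectified: a ray, as slopes to the right and down, at radius r is drawn at 1 + k1 r^2 times it, then the intrinsics apply), "xyz" and "orientation" of the camera in the world. Camera axes: x right, y down, z forward; pixel columns grow to the right and rows downward; lengths in m; the calibration is good to about 2 mm. A picture is of the moment at which its call begins. camera_info takes no time and is no camera call.
- r.close_job(): hands the job in; it is judged then, once.
Trained networks look in the newest picture that a camera, given by its name, has taken for a name from the list of things; names that differ only in an ending like _2 or _b are one class to them, and where a whole thing is asked for, a point or a joint stands for the part that bears it (a point fixed in the world has none). Each returns a list of dicts, best first, with "score" (0 to 1); they miss things now and then, are a little off and sometimes report something else, mostly with a low value. They report only what shows in the picture. A call takes as long as a camera call. They do not tell look-alikes from the thing itself.
- r.spot_in(camera, query): "box" ([left, top, right, bottom] as shares, 0 to 1, of the picture: columns of its width, rows of its height, round what is visible of it).
- r.trace(camera, query): "mask" (480x640 bool, what is visible of it) and "box" ([left, top, right, bottom] as shares, 0 to 1, of the picture: columns of its width, rows of its height, round what is visible of it).
The state is a dict: "t": time; "joint_pos": joint angles; "qd": joint speeds; "tau": joint torques, N m; "eef_pos": TCP position; "ee_rot": TCP orientation; "ft_force": force on the tool from outside, world axes, zero at the start; "torque": the same for the moment, N m; "width": finger opening in m; "grasp_force": force on a finger pad.
Only numpy, scipy, OpenCV 4.12 (cv2) and the standard library are available. Lean on these libraries where they do the work, as an engineer would, in place of code of your own. Each camera call takes 0.05 s, during which the arm holds its last target. There are 200 camera calls.

TASK

Two of the four wooden pegs in the coat-peg rail have come loose: find them by gently wiggling the pegs side to side in their holes and feeling for play. Draw the two loose pegs out and stand them in the two holes of the drying block, one in each, ready for re-gluing. Leave the two sound pegs seated and upright, do not lever any peg hard against the rail, and leave the tools and offcut lying around alone.

Things in the scene. Friction and masses are not known exactly. Their poses are not given: they have to be found in the camera images.
- rail: Coat-peg rail of medium brown timber, screwed to the worktop: 70 (x) x 330 (y) x 48 mm high; origin at the centre of its underside, y along its length, z up. Four pegs stand in its top at y = -105, -35, +35 and +105 mm, x = 0. The holes are 40 mm deep, their mouths 22 mm wide.
- peg_a: Turned pale wooden peg, 120 mm long, 60 g, upright in one of the rail's holes (which one varies); origin at the centre of its foot, z up its axis. Its lowest 40 mm, an 18 mm thick grooved tenon, is inside the rail. From 83 to 113 mm above the foot it is a plain cylinder 28 mm thick: the head, to be gripped. Below it narrows to 16 mm. All four look alike; two are glued fast, two loose.
- peg_a_head (a point): Middle of the head of peg_a, on its axis 98 mm above the foot.
- peg_b: Peg, same in shape and size as peg_a. A loose peg (any two of the four): its head can be pushed 4 mm to any side against 1 to 3 N; the tenon meets the side of its hole at 5 mm or more. Let go, it may stay leaning a little. Drawing it out takes 3 to 8 N for the first 10 mm, then nothing but its weight.
- peg_b_head (a point): Middle of the head of peg_b, on its axis 98 mm above the foot.
- peg_c: Peg, same in shape and size as peg_a. A glued peg: its head resists with about 1.5 N for each mm sideways (some 6 N at 4 mm) and springs back. Pulled upward with more than about 16 N it begins to draw (up to 6 mm) and does not go back, which spoils it; it cannot come right out.
- peg_c_head (a point): Middle of the head of peg_c, on its axis 98 mm above the foot.
- peg_d: Peg, same in shape and size as peg_a. Levering: about 10 N sideways at the head of a loose peg, or about 20 N at a glued one, presses the tenon too hard on the side of its hole and damages the rail. Sideways travel of 4 mm at the head is plenty.
- peg_d_head (a point): Middle of the head of peg_d, on its axis 98 mm above the foot.
- stand: Drying block of dark timber, fixed on the worktop: 70 (x) x 130 (y) x 50 mm high; origin at the centre of its underside, z up. Two upright holes, 26 mm wide and 42 mm deep (bottoms 8 mm above the worktop), at y = -33 and +33 mm, x = 0. Between it and the rail stands the mitre saw: its grip, 80 mm high, reaches to world x = 0.49 m at y = 0.13 to 0.20 m, and its blade head hangs beyond x = 0.6 m.
- stand_hole0 (a point): Centre of the mouth of the drying block's hole at y = -33 mm, level with its top.
- stand_hole1 (a point): Centre of the mouth of the drying block's hole at y = +33 mm, level with its top.
- carpenter_pencil: Flat red carpenter's pencil, 12 x 172 x 9 mm, loose, lying behind the rail; origin under its centre. To be left alone.
- offcut_3: Small timber offcut, 45 x 70 x 19 mm, loose, beside the drying block; origin under its centre. To be left alone.
- pliers: Pliers with red handles, 58 x 176 x 14 mm, loose, behind the drying block; origin under their centre. To be left alone.
There are look-alikes about, which are no part of the job. Leave any blue or red look-alike of the peg_a alone.

How it is judged:
By the outcome, as a careful person would: the job done as asked, in the order asked, and still so for the second after the job is handed in, with the robot touching nothing.
It also fails if it takes over 72 s, if anything falls off the work surface, if the arm or the gripper's body presses on something with over 40 N, if the wrist force passes 120 N, or if a joint passes its speed limit or range.

## Working session

There is one attempt and no reset: what is moved stays moved. The work goes in short steps, Python scripts to look and compute and a shell command to move; the robot and the scene stay as the last step left them, time stands still between calls to the robot, and variables do not carry over. Pictures are saved under pics/ and viewed, at most 10 in all, crops included, and the job is handed in when it is done.

```bash
mkdir -p pics; cat > h.py <<'E'
import numpy as np, cv2
from scipy.spatial.transform import Rotation as R
from workcell import r
def q(o): return R.from_quat([o[1],o[2],o[3],o[0]])
def world(cam,u,v,z):
    """u,v pixel arrays; z depth along optical axis"""
    i=r.camera_info(cam);K=np.array(i["K"]);k=i["k1"]
    d=cv2.undistortPoints(np.array(np.c_[u,v],float).reshape(-1,1,2),K,np.array([k,0,0,0.]))[:,0]
    z=np.atleast_1d(z)
    return q(i["orientation"]).apply(np.c_[d*z[:,None],z])+np.array(i["xyz"])
def cloud(cam,depth,mask=None):
    m=depth>0
    if mask is not None: m&=mask
    v,u=np.nonzero(m); return world(cam,u,v,depth[v,u]),u,v
E
python3 - <<'E'
from h import *
for c in("side","top"):
    p,d=r.camera(c);cv2.imwrite(f"pics/{c}0.png",p[...,::-1]);np.save(c+"d.npy",d);np.save(c+"p.npy",p)
    i=r.camera_info(c);print(c,i["xyz"],i["orientation"],i["k1"])
    for n in("peg_a","rail","stand"):
        for o in r.trace(c,n):
            P,u,v=cloud(c,d,o["mask"])
            print(n,round(o["score"],2),np.round(np.array(o["box"])*[640,480,640,480]),len(P),np.round(np.median(P,0),3) if len(P) else '',np.round(np.percentile(P,98,axis=0),3) if len(P) else '',np.round(np.percentile(P,2,axis=0),3)if len(P) else '')
s=r.sense();print({k:np.round(v,3) for k,v in s.items()},r.tip_reach)
E
```

```text
side [ 0.05057805 -1.07239046  0.6464457 ] [-0.52933508  0.82480538 -0.16608273  0.10916492] -0.007267114202226085
peg_a 0.97 [306. 254. 324. 294.] 483 [ 0.464 -0.107  0.097] [ 0.488 -0.034  0.128] [ 0.453 -0.116  0.047]
peg_a 0.97 [335. 286. 349. 330.] 525 [ 0.456 -0.248  0.101] [ 0.47  -0.236  0.128] [ 0.446 -0.255  0.049]
peg_a 0.96 [327. 226. 345. 273.] 446 [0.567 0.013 0.082] [0.582 0.026 0.12 ] [0.557 0.005 0.008]
peg_a 0.85 [295. 242. 312. 276.] 399 [ 0.466 -0.038  0.099] [ 0.481 -0.025  0.128] [ 0.456 -0.046  0.049]
peg_a 0.79 [348. 236. 364. 287.] 490 [ 0.581 -0.05   0.081] [ 0.595 -0.038  0.12 ] [ 0.572 -0.058  0.005]
peg_a 0.78 [319. 265. 335. 309.] 462 [ 0.459 -0.178  0.1  ] [ 0.472 -0.166  0.128] [ 0.45  -0.185  0.049]
rail 0.97 [278. 263. 373. 374.] 4100 [ 0.443 -0.22   0.046] [0.49  0.017 0.05 ] [ 0.423 -0.302  0.003]
stand 0.7 [253. 208. 290. 244.] 1011 [0.495 0.268 0.047] [0.545 0.351 0.052] [0.475 0.221 0.004]
top [0.4550485  0.05510447 1.29612238] [ 0.02083031 -0.6989271   0.71475495 -0.01386938] 0.06925692228328074
peg_a 0.7 [393. 261. 411. 274.] 185 [ 0.467 -0.09
[... 789 characters left out ...]
0.92 [178. 239. 246. 270.] 2137 [0.514 0.286 0.05 ] [0.547 0.351 0.055] [0.48  0.225 0.007]
stand 0.73 [358. 261. 374. 275.] 170 [ 0.471 -0.028  0.126] [ 0.483 -0.016  0.131] [ 0.458 -0.041  0.048]
{'t': np.float64(0.4), 'joint_pos': array([ 1.091,  0.104,  0.097,  1.564, -0.   ,  1.353]), 'qd': array([-0.   , -0.001,  0.001,  0.   , -0.001,  0.   ]), 'tau': array([-3.0000e-03, -5.5609e+01,  5.0318e+01,  4.0000e-03, -0.0000e+00,
       -0.0000e+00]), 'eef_pos': array([0.155, 0.58 , 0.239]), 'ee_rot': array([-0.   ,  0.131,  0.991, -0.   ]), 'ft_force': array([-0.369,  1.749, -0.544]), 'torque': array([ 0.028,  0.038, -0.01 ]), 'grasp_force': np.float64(0.0), 'width': np.float64(0.085)} 0.008
```

```bash
python3 - <<'E'
from h import *
p=cv2.imread("pics/side0.png")[190:390,240:440];t=cv2.imread("pics/top0.png")[150:300,160:520]
cv2.imwrite("pics/c1.png",np.vstack([cv2.resize(p,(600,600))[:400][:, :],]) if 0 else cv2.resize(p,(600,600),interpolation=cv2.INTER_CUBIC))
cv2.imwrite("pics/c2.png",cv2.resize(t,(792,330),interpolation=cv2.INTER_CUBIC))
# geometry: rail & stand rectangles, peg head tops from top cam
d=np.load("topd.npy");P,u,v=cloud("top",d)
def rect(m):
    return cv2.minAreaRect(P[m][:,:2].astype(np.float32)*1000)
x,y,z=P.T
print("rail",rect((abs(z-.048)<.006)&(x>.41)&(x<.52)&(y>-.31)&(y<.04)))
print("stand",rect((abs(z-.050)<.006)&(x>.46)&(x<.56)&(y>.2)&(y<.37)))
for n,(a,b) in dict(p1=(.471,-.028),p2=(.467,-.098),p3=(.464,-.167),p4=(.461,-.237)).items():
    m=(np.hypot(x-a,y-b)<.025)&(z>.115);e=cv2.minEnclosingCircle((P[m][:,:2]*1000).astype(np.float32))
    print(n,np.round(e[0],1),round(e[1],1),P[m].mean(0).round(4))
E
```

```text
rail ((465.96771240234375, -134.66726684570312), (331.1014099121094, 70.06254577636719), 87.09736633300781)
stand ((514.3226928710938, 288.9889831542969), (129.80653381347656, 70.06329345703125), 86.94821166992188)
p1 [471.2 -28.8] 13.7 [ 0.4712 -0.0285  0.126 ]
p2 [467.7 -98.6] 13.8 [ 0.4678 -0.0979  0.1264]
p3 [ 464.3 -168.7] 14.4 [ 0.4642 -0.1677  0.1262]
p4 [ 461.2 -239. ] 13.8 [ 0.4609 -0.2376  0.1259]
```

View pics/c1.png

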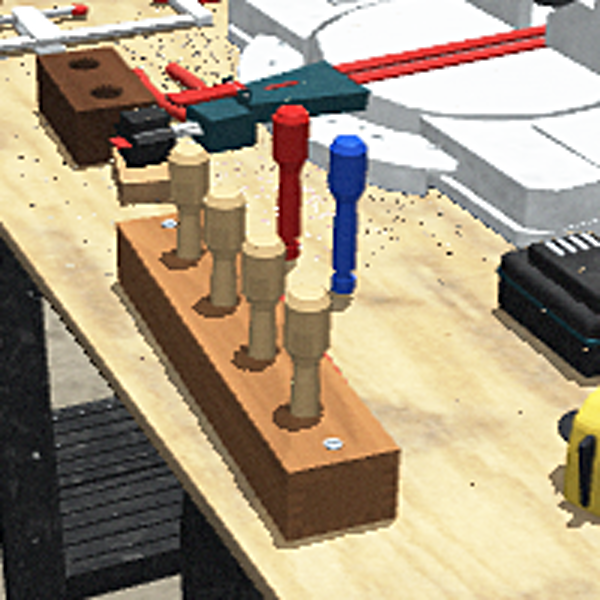

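View pics/c2.png

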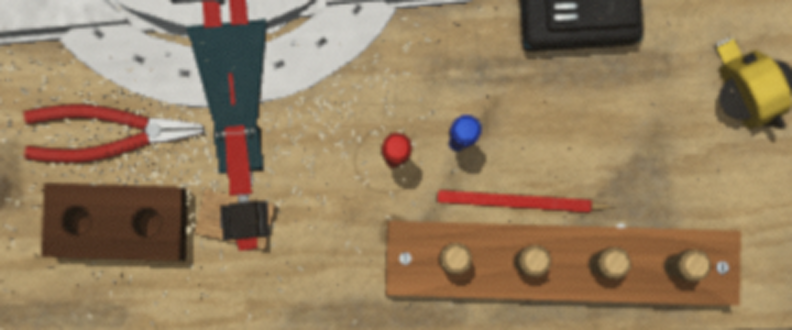

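View pics/side0.png

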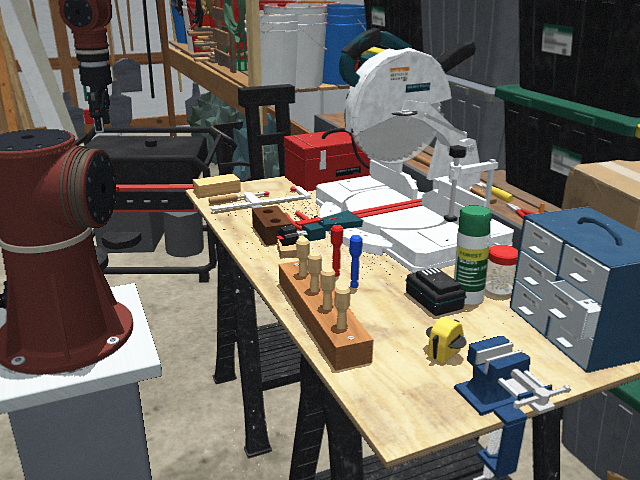

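Candidates: pale pegs in the rail at side px (303,259), (315,274), (327,287), (341,308). The red (337,250) and blue (356,260) pegs stand on the worktop and are look-alikes. The crop confirms the four pale ones as the targets. The rail and stand fits match their given sizes, and the head tops measure about 0.127 m against an expected 0.128.

```bash
cat >> h.py <<'E'
a=np.deg2rad(87.05);ax=np.array([np.cos(a),np.sin(a)])
rc=np.array([.4660,-.1345]);sc=np.array([.5143,.2888])
T={f"p{i+1}":rc+s*ax for i,s in enumerate((.105,.035,-.035,-.105))}|{"h0":sc-.033*ax,"h1":sc+.033*ax}
def go(xy,z,yaw=None):
    """shift in tool cm, turn wz in deg so tool y heads at yaw (deg)"""
    s=r.sense();o=q(s["ee_rot"]);d=o.inv().apply(np.r_[xy,z]-s["eef_pos"])*100
    yv=o.apply([0,1,0]);h=np.rad2deg(np.arctan2(yv[1],yv[0]))
    print("t",round(s["t"],2),"tcp",np.round(s["eef_pos"],4),"heady",round(h,2),"d",np.round(d,2),"wz",None if yaw is None else round(h-yaw,2),"F",np.round(s["ft_force"],2),"w",round(s["width"],4), "zaxis",np.round(o.apply([0,0,1]),4))
E
python3 -c "
from h import *
print(T)
go(T['p1'],.165,-2.95)"
```

```text
{'p1': array([ 0.47140377, -0.02963914]), 'p2': array([ 0.46780126, -0.09954638]), 'p3': array([ 0.46419874, -0.16945362]), 'p4': array([ 0.46059623, -0.23936086]), 'h0': array([0.51260167, 0.25584373]), 'h1': array([0.51599833, 0.32175627])}
t 0.4 tcp [0.1553 0.5795 0.2392] heady 75.0 d [-46.3  -50.66   7.43] wz 77.95 F [-0.37  1.75 -0.54] w 0.0853 zaxis [-0.e+00 -2.e-04 -1.e+00]
```

```bash
R='x'; python3 -m jog '[{"dx":-4.2,"dy":-4.6,"wz":10},{"dx":-8.4,"dy":-9.2,"wz":20},{"dx":-12.6,"dy":-13.8,"wz":30},{"dx":-16.8,"dy":-18.4,"wz":40},{"dx":-21,"dy":-23,"wz":50},{"dx":-25.2,"dy":-27.6,"wz":60},{"dx":-29.4,"dy":-32.2,"wz":70},{"dx":-33.6,"dy":-36.8,"wz":77.95},{"dx":-37.8,"dy":-41.4,"wz":77.95},{"dx":-42,"dy":-46,"dz":2,"wz":77.95}]' 20; python3 -c "
from h import *
go(T['p1'],.165,-2.95)"
```

```text
t 0.4 tcp [0.1553 0.5795 0.2392] heady 75.0 d [-46.3  -50.66   7.43] wz 77.95 F [-0.37  1.75 -0.54] w 0.0853 zaxis [-0.e+00 -2.e-04 -1.e+00]invalid input at $[0]: expected keys claw, dx, dy, dz, wx, wy, wz
```

```bash
python3 -m jog '[{"claw":0,"dx":-4.2,"dy":-4.6,"dz":0,"wx":0,"wy":0,"wz":10},{"claw":0,"dx":-8.4,"dy":-9.2,"dz":0,"wx":0,"wy":0,"wz":20},{"claw":0,"dx":-12.6,"dy":-13.8,"dz":0,"wx":0,"wy":0,"wz":30},{"claw":0,"dx":-16.8,"dy":-18.4,"dz":0,"wx":0,"wy":0,"wz":40},{"claw":0,"dx":-21,"dy":-23,"dz":0,"wx":0,"wy":0,"wz":50},{"claw":0,"dx":-25.2,"dy":-27.6,"dz":0,"wx":0,"wy":0,"wz":60},{"claw":0,"dx":-29.4,"dy":-32.2,"dz":0,"wx":0,"wy":0,"wz":70},{"claw":0,"dx":-33.6,"dy":-36.8,"dz":0,"wx":0,"wy":0,"wz":77.95},{"claw":0,"dx":-37.8,"dy":-41.4,"dz":0,"wx":0,"wy":0,"wz":77.95},{"claw":0,"dx":-42,"dy":-46,"dz":2,"wx":0,"wy":0,"wz":77.95}]' 20; python3 -c "
from h import *
go(T['p1'],.165,-2.95)"
```

```text
t: 1.65
eef_pos: [0.4421, 0.0266, 0.2215]
ee_rot: [0.001, 0.725, 0.688, 0.001]
ft_force: [1.2, -0.1, -0.3]
width: 0.0854
grasp_force: 0.0
t 1.65 tcp [0.4421 0.0266 0.2215] heady -2.99 d [-5.46  3.2   5.66] wz -0.04 F [ 1.21 -0.1  -0.28] w 0.0854 zaxis [ 3.5e-03 -6.0e-04 -1.0e+00]
```

```bash
python3 -m jog '[{"claw":0,"dx":-5.46,"dy":3.2,"dz":1,"wx":0,"wy":0,"wz":0},{"claw":0,"dx":-5.46,"dy":3.2,"dz":4,"wx":0,"wy":0,"wz":0},{"claw":0,"dx":-5.46,"dy":3.2,"dz":8,"wx":0,"wy":0,"wz":0},{"claw":0,"dx":-5.46,"dy":3.2,"dz":11,"wx":0,"wy":0,"wz":0},{"claw":0,"dx":-5.46,"dy":3.2,"dz":12.8,"wx":0,"wy":0,"wz":0},{"claw":0.56,"dx":-5.46,"dy":3.2,"dz":12.8,"wx":0,"wy":0,"wz":0},{"claw":0.56,"dx":-5.46,"dy":3.2,"dz":12.8,"wx":0,"wy":0,"wz":0},{"claw":0.56,"dx":-5.46,"dy":3.2,"dz":12.8,"wx":0,"wy":0,"wz":0},{"claw":0.56,"dx":-5.46,"dy":3.2,"dz":12.8,"wx":0,"wy":0,"wz":0}]'; python3 - <<'E'
from h import *
go(T['p1'],.093,-2.95)
p,d=r.camera("side");cv2.imwrite("pics/g1.png",cv2.resize(p[170:370,230:430,::-1],(600,600)))
go(T['p1'],.093,-2.95)
E
```

```text
t: 2.78
eef_pos: [0.4703, -0.0273, 0.093]
ee_rot: [0.001, 0.725, 0.689, 0.0]
ft_force: [1.1, 0.2, 0.3]
width: 0.0376
grasp_force: 0.0
t 2.77 tcp [ 0.4703 -0.0273  0.093 ] heady -2.95 d [-0.23  0.12 -0.  ] wz 0.0 F [1.09 0.18 0.26] w 0.0376 zaxis [ 1.3e-03 -4.0e-04 -1.0e+00]
t 2.83 tcp [ 0.4702 -0.0272  0.0928] heady -2.95 d [-0.23  0.14 -0.02] wz 0.0 F [ 0.32 -0.34  0.36] w 0.0371 zaxis [ 9.e-04 -2.e-04 -1.e+00]
```

View pics/g1.png

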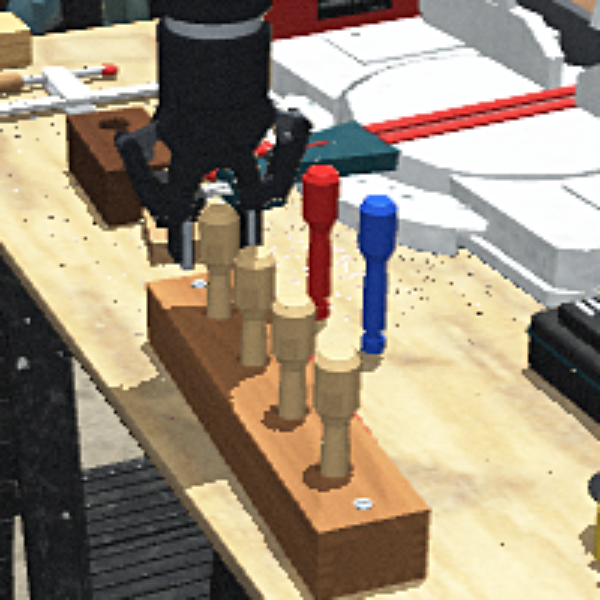

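The picture shows the jaws straddling peg 1's head (crop px 218,230) with the neighbouring pegs clear. Next is a push test along world x.

```bash
python3 -m jog '[{"claw":0.56,"dx":-0.2,"dy":0.4,"dz":0,"wx":0,"wy":0,"wz":0},{"claw":0.56,"dx":-0.2,"dy":0.6,"dz":0,"wx":0,"wy":0,"wz":0},{"claw":0.56,"dx":-0.2,"dy":0.75,"dz":0,"wx":0,"wy":0,"wz":0},{"claw":0.56,"dx":-0.2,"dy":0.9,"dz":0,"wx":0,"wy":0,"wz":0},{"claw":0.56,"dx":-0.2,"dy":0.9,"dz":0,"wx":0,"wy":0,"wz":0}]'; python3 -m jog '[{"claw":0.56,"dx":0,"dy":-0.9,"dz":0,"wx":0,"wy":0,"wz":0},{"claw":0.56,"dx":0,"dy":-1.2,"dz":0,"wx":0,"wy":0,"wz":0},{"claw":0.56,"dx":0,"dy":-1.4,"dz":0,"wx":0,"wy":0,"wz":0},{"claw":0.56,"dx":0,"dy":-1.55,"dz":0,"wx":0,"wy":0,"wz":0},{"claw":0.56,"dx":0,"dy":-1.55,"dz":0,"wx":0,"wy":0,"wz":0}]'; python3 -c "
from h import *
go(T['p1'],.093,-2.95)"
```

```text
t: 3.45
eef_pos: [0.4785, -0.0295, 0.0921]
ee_rot: [-0.0, 0.725, 0.689, -0.0]
ft_force: [-1.6, -0.5, 0.5]
width: 0.0373
grasp_force: 0.8
t: 4.08
eef_pos: [0.4641, -0.029, 0.0927]
ee_rot: [0.001, 0.725, 0.689, 0.001]
ft_force: [5.0, -0.2, 0.2]
width: 0.0378
grasp_force: 2.5
t 4.08 tcp [ 0.4641 -0.029   0.0927] heady -2.95 d [-0.03  0.74 -0.03] wz -0.0 F [ 5.02 -0.18  0.17] w 0.0378 zaxis [ 2.3e-03 -2.0e-04 -1.0e+00]
```

```bash
python3 -m jog '[{"claw":0.56,"dx":0,"dy":-0.07,"dz":0,"wx":0,"wy":0,"wz":0},{"claw":0.56,"dx":0,"dy":-0.14,"dz":0,"wx":0,"wy":0,"wz":0},{"claw":0.56,"dx":0,"dy":-0.14,"dz":0,"wx":0,"wy":0,"wz":0}]'; python3 -m jog '[{"claw":0.56,"dx":0,"dy":0.9,"dz":0,"wx":0,"wy":0,"wz":0},{"claw":0.56,"dx":0,"dy":1.4,"dz":0,"wx":0,"wy":0,"wz":0},{"claw":0.56,"dx":0,"dy":1.65,"dz":0,"wx":0,"wy":0,"wz":0},{"claw":0.56,"dx":0,"dy":1.8,"dz":0,"wx":0,"wy":0,"wz":0},{"claw":0.56,"dx":0,"dy":1.8,"dz":0,"wx":0,"wy":0,"wz":0}]'; python3 -c "
from h import *
go(T['p2'],.15,-2.95)"
```

```text
t: 4.45
eef_pos: [0.4632, -0.029, 0.0929]
ee_rot: [0.001, 0.725, 0.689, 0.001]
ft_force: [7.0, 0.8, -0.6]
width: 0.0376
grasp_force: 3.7
t: 5.08
eef_pos: [0.4793, -0.0295, 0.092]
ee_rot: [-0.0, 0.725, 0.689, -0.0]
ft_force: [-2.9, -0.3, 1.7]
width: 0.0377
grasp_force: 1.7
t 5.08 tcp [ 0.4793 -0.0295  0.092 ] heady -2.95 d [-7.05 -0.8  -5.8 ] wz 0.0 F [-2.93 -0.31  1.67] w 0.0377 zaxis [-1.2e-03  2.0e-04 -1.0e+00]
```

Peg 1 is glued: 9.9 N over 6.5 mm, about 1.5 N/mm. On to peg 2.

```bash
python3 -m jog '[{"claw":0.5,"dx":0,"dy":-0.7,"dz":0,"wx":0,"wy":0,"wz":0},{"claw":0.5,"dx":0,"dy":-0.7,"dz":-4.8,"wx":0,"wy":0,"wz":0},{"claw":0.5,"dx":-1.5,"dy":-0.7,"dz":-5.2,"wx":0,"wy":0,"wz":0},{"claw":0.5,"dx":-7.05,"dy":-0.7,"dz":-5.2,"wx":0,"wy":0,"wz":0},{"claw":0.5,"dx":-7.05,"dy":-0.7,"dz":-4,"wx":0,"wy":0,"wz":0},{"claw":0.5,"dx":-7.05,"dy":-0.7,"dz":0,"wx":0,"wy":0,"wz":0},{"claw":0.56,"dx":-7.05,"dy":-0.7,"dz":0,"wx":0,"wy":0,"wz":0},{"claw":0.56,"dx":-7.05,"dy":-0.2,"dz":0,"wx":0,"wy":0,"wz":0},{"claw":0.56,"dx":-7.05,"dy":0.1,"dz":0,"wx":0,"wy":0,"wz":0},{"claw":0.56,"dx":-7.05,"dy":0.1,"dz":0,"wx":0,"wy":0,"wz":0}]'; python3 -m jog '[{"claw":0.56,"dx":0,"dy":-0.9,"dz":0,"wx":0,"wy":0,"wz":0},{"claw":0.56,"dx":0,"dy":-1.3,"dz":0,"wx":0,"wy":0,"wz":0},{"claw":0.56,"dx":0,"dy":-1.45,"dz":0,"wx":0,"wy":0,"wz":0},{"claw":0.56,"dx":0,"dy":-1.6,"dz":0,"wx":0,"wy":0,"wz":0},{"claw":0.56,"dx":0,"dy":-1.6,"dz":0,"wx":0,"wy":0,"wz":0}]'; python3 -c "
from h import *
go(T['p3'],.15,-2.95)"
```

```text
t: 6.32
eef_pos: [0.478, -0.1003, 0.0932]
ee_rot: [0.001, 0.725, 0.689, 0.0]
ft_force: [0.3, -0.2, -0.6]
width: 0.0376
grasp_force: 0.0
t: 6.95
eef_pos: [0.4612, -0.0993, 0.0922]
ee_rot: [0.0, 0.725, 0.689, 0.0]
ft_force: [0.1, 0.4, 0.4]
width: 0.0376
grasp_force: 0.1
t 6.95 tcp [ 0.4612 -0.0993  0.0922] heady -2.95 d [-6.99  0.67 -5.78] wz -0.0 F [0.1  0.41 0.41] w 0.0376 zaxis [ 2.e-04  1.e-04 -1.e+00]
```

```bash
python3 -m jog '[{"claw":0.56,"dx":0,"dy":-0.07,"dz":0,"wx":0,"wy":0,"wz":0},{"claw":0.56,"dx":0,"dy":-0.14,"dz":0,"wx":0,"wy":0,"wz":0}]';python3 -m jog '[{"claw":0.56,"dx":0,"dy":0.9,"dz":0,"wx":0,"wy":0,"wz":0},{"claw":0.56,"dx":0,"dy":1.5,"dz":0,"wx":0,"wy":0,"wz":0},{"claw":0.56,"dx":0,"dy":1.6,"dz":0,"wx":0,"wy":0,"wz":0},{"claw":0.56,"dx":0,"dy":1.7,"dz":0,"wx":0,"wy":0,"wz":0}]'; python3 -c "
from h import *
go(T['p3'],.15,-2.95)"
```

```text
t: 7.2
eef_pos: [0.4598, -0.0992, 0.0922]
ee_rot: [-0.0, 0.725, 0.689, 0.0]
ft_force: [0.2, 1.2, 0.8]
width: 0.0378
grasp_force: 0.2
t: 7.7
eef_pos: [0.4768, -0.1, 0.0921]
ee_rot: [-0.0, 0.725, 0.689, -0.0]
ft_force: [-0.4, 0.2, 0.4]
width: 0.0376
grasp_force: 0.1
t 7.7 tcp [ 0.4768 -0.1     0.0921] heady -2.94 d [-7.  -0.9 -5.8] wz 0.01 F [-0.37  0.16  0.37] w 0.0376 zaxis [-4.e-04  2.e-04 -1.e+00]
```

Peg 2 is loose (about 7 mm of travel with almost no force). On to peg 3.

```bash
python3 -m jog '[{"claw":0.5,"dx":0,"dy":-0.7,"dz":0,"wx":0,"wy":0,"wz":0},{"claw":0.5,"dx":0,"dy":-0.7,"dz":-4.8,"wx":0,"wy":0,"wz":0},{"claw":0.5,"dx":-1.5,"dy":-0.7,"dz":-5.2,"wx":0,"wy":0,"wz":0},{"claw":0.5,"dx":-7,"dy":-0.8,"dz":-5.2,"wx":0,"wy":0,"wz":0},{"claw":0.5,"dx":-7,"dy":-0.8,"dz":-4,"wx":0,"wy":0,"wz":0},{"claw":0.5,"dx":-7,"dy":-0.8,"dz":0,"wx":0,"wy":0,"wz":0},{"claw":0.56,"dx":-7,"dy":-0.8,"dz":0,"wx":0,"wy":0,"wz":0},{"claw":0.56,"dx":-7,"dy":-0.3,"dz":0,"wx":0,"wy":0,"wz":0},{"claw":0.56,"dx":-7,"dy":0,"dz":0,"wx":0,"wy":0,"wz":0},{"claw":0.56,"dx":-7,"dy":0,"dz":0,"wx":0,"wy":0,"wz":0}]'; python3 -m jog '[{"claw":0.56,"dx":0,"dy":-0.9,"dz":0,"wx":0,"wy":0,"wz":0},{"claw":0.56,"dx":0,"dy":-1.3,"dz":0,"wx":0,"wy":0,"wz":0},{"claw":0.56,"dx":0,"dy":-1.45,"dz":0,"wx":0,"wy":0,"wz":0},{"claw":0.56,"dx":0,"dy":-1.6,"dz":0,"wx":0,"wy":0,"wz":0},{"claw":0.56,"dx":0,"dy":-1.6,"dz":0,"wx":0,"wy":0,"wz":0}]'; python3 -c "
from h import *
go(T['p4'],.15,-2.95)"
```

```text
t: 8.95
eef_pos: [0.4733, -0.1701, 0.0935]
ee_rot: [0.0, 0.725, 0.689, -0.0]
ft_force: [-5.2, -0.3, 3.4]
width: 0.0378
grasp_force: 2.7
t: 9.57
eef_pos: [0.4579, -0.1695, 0.0928]
ee_rot: [0.001, 0.725, 0.689, 0.0]
ft_force: [3.9, 0.0, 3.6]
width: 0.0377
grasp_force: 2.0
t 9.57 tcp [ 0.4579 -0.1695  0.0928] heady -2.95 d [-6.96  0.64 -5.71] wz 0.0 F [3.91 0.02 3.6 ] w 0.0377 zaxis [ 2.e-03 -7.e-04 -1.e+00]
```

Peg 3 is glued (9.1 N over 5.7 mm). Checking peg 4.

```bash
python3 -m jog '[{"claw":0.5,"dx":0,"dy":0.7,"dz":0,"wx":0,"wy":0,"wz":0},{"claw":0.5,"dx":0,"dy":0.7,"dz":-4.8,"wx":0,"wy":0,"wz":0},{"claw":0.5,"dx":-1.5,"dy":0.7,"dz":-5.2,"wx":0,"wy":0,"wz":0},{"claw":0.5,"dx":-7,"dy":0.7,"dz":-5.2,"wx":0,"wy":0,"wz":0},{"claw":0.5,"dx":-7,"dy":0.7,"dz":-4,"wx":0,"wy":0,"wz":0},{"claw":0.5,"dx":-7,"dy":0.7,"dz":0,"wx":0,"wy":0,"wz":0},{"claw":0.56,"dx":-7,"dy":0.7,"dz":0,"wx":0,"wy":0,"wz":0},{"claw":0.56,"dx":-7,"dy":1.2,"dz":0,"wx":0,"wy":0,"wz":0},{"claw":0.56,"dx":-7,"dy":1.45,"dz":0,"wx":0,"wy":0,"wz":0},{"claw":0.56,"dx":-7,"dy":1.45,"dz":0,"wx":0,"wy":0,"wz":0}]'; python3 -m jog '[{"claw":0.56,"dx":0,"dy":-0.9,"dz":0,"wx":0,"wy":0,"wz":0},{"claw":0.56,"dx":0,"dy":-1.3,"dz":0,"wx":0,"wy":0,"wz":0},{"claw":0.56,"dx":0,"dy":-1.45,"dz":0,"wx":0,"wy":0,"wz":0},{"claw":0.56,"dx":0,"dy":-1.6,"dz":0,"wx":0,"wy":0,"wz":0},{"claw":0.56,"dx":0,"dy":-1.6,"dz":0,"wx":0,"wy":0,"wz":0}]'; python3 -c "
from h import *
go(T['p4'],.093,-2.95)"
```

```text
t: 10.82
eef_pos: [0.4688, -0.2401, 0.0932]
ee_rot: [0.001, 0.725, 0.689, 0.0]
ft_force: [-0.1, 0.1, 0.1]
width: 0.0372
grasp_force: 0.0
t: 11.45
eef_pos: [0.4522, -0.2391, 0.0923]
ee_rot: [0.0, 0.725, 0.689, 0.0]
ft_force: [1.0, -0.0, -0.1]
width: 0.0374
grasp_force: 0.3
t 11.45 tcp [ 0.4522 -0.2391  0.0923] heady -2.95 d [ 0.02  0.84 -0.07] wz -0.0 F [ 1.03 -0.05 -0.1 ] w 0.0374 zaxis [ 4.e-04 -1.e-04 -1.e+00]
```

Peg 4 is loose, so pegs 2 and 4 are the pair. Gripping peg 4 and drawing it out.

```bash
python3 -m jog '[{"claw":0.56,"dx":0,"dy":0.9,"dz":0,"wx":0,"wy":0,"wz":0},{"claw":1,"dx":0,"dy":0.9,"dz":0,"wx":0,"wy":0,"wz":0},{"claw":1,"dx":0,"dy":0.9,"dz":0,"wx":0,"wy":0,"wz":0},{"claw":1,"dx":0,"dy":0.9,"dz":0,"wx":0,"wy":0,"wz":0},{"claw":1,"dx":0,"dy":0.9,"dz":0,"wx":0,"wy":0,"wz":0}]' 45; python3 -c "
from h import *
go(T['p4'],.093,-2.95)"; python3 -m jog '[{"claw":1,"dx":0,"dy":0,"dz":-0.3,"wx":0,"wy":0,"wz":0},{"claw":1,"dx":0,"dy":0,"dz":-0.6,"wx":0,"wy":0,"wz":0},{"claw":1,"dx":0,"dy":0,"dz":-1.2,"wx":0,"wy":0,"wz":0},{"claw":1,"dx":0,"dy":0,"dz":-2.5,"wx":0,"wy":0,"wz":0},{"claw":1,"dx":0,"dy":0,"dz":-4.5,"wx":0,"wy":0,"wz":0},{"claw":1,"dx":0,"dy":0,"dz":-9,"wx":0,"wy":0,"wz":0},{"claw":1,"dx":0,"dy":0,"dz":-13.5,"wx":0,"wy":0,"wz":0},{"claw":1,"dx":0,"dy":0,"dz":-14.5,"wx":0,"wy":0,"wz":0},{"claw":1,"dx":0,"dy":0,"dz":-14.5,"wx":0,"wy":0,"wz":0}]'; python3 - <<'E'
from h import *
go(T['h1'],.237,-3.05)
p,d=r.camera("side");cv2.imwrite("pics/l1.png",cv2.resize(p[170:370,230:430,::-1],(600,600)))
go(T['h0'],.237,-3.05)
E
```

```text
t: 12.08
eef_pos: [0.4614, -0.2396, 0.0923]
ee_rot: [0.0, 0.725, 0.689, 0.0]
ft_force: [3.9, -1.2, 0.8]
width: 0.0273
grasp_force: 44.4
t 12.07 tcp [ 0.4614 -0.2396  0.0923] heady -2.95 d [ 0.02 -0.08 -0.07] wz 0.0 F [ 3.93 -1.22  0.84] w 0.0273 zaxis [ 1.e-03 -1.e-04 -1.e+00]
t: 13.2
eef_pos: [0.4613, -0.2398, 0.2382]
ee_rot: [0.001, 0.725, 0.689, 0.0]
ft_force: [-0.5, -0.8, -1.1]
width: 0.027
grasp_force: 44.9
t 13.2 tcp [ 0.4613 -0.2398  0.2382] heady -2.95 d [56.36  2.57  0.07] wz 0.1 F [-0.5  -0.78 -1.09] w 0.027 zaxis [ 0.0011 -0.001  -1.    ]
t 13.25 tcp [ 0.4609 -0.2394  0.2369] heady -2.95 d [49.73  2.61  0.  ] wz 0.1 F [ 0.66 -0.4  -1.55] w 0.0272 zaxis [-3.e-04  2.e-04 -1.e+00]
```

View pics/l1.png

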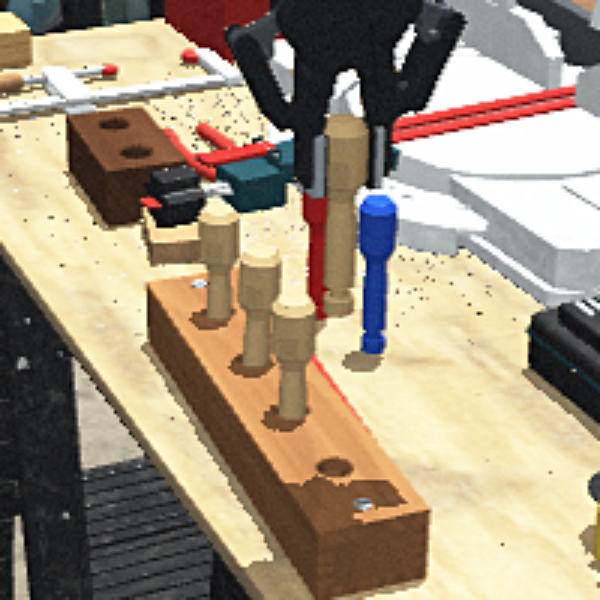

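Peg 4 hangs upright in the jaws (crop px 342,215); the rail shows an empty hole at (333,466) and three seated pegs. Carrying it to hole 1.

```bash
python3 -m jog '[{"claw":1,"dx":4,"dy":0.2,"dz":0,"wx":0,"wy":0,"wz":0},{"claw":1,"dx":10,"dy":0.5,"dz":0,"wx":0,"wy":0,"wz":0},{"claw":1,"dx":16,"dy":0.8,"dz":0,"wx":0,"wy":0,"wz":0},{"claw":1,"dx":22,"dy":1.1,"dz":0,"wx":0,"wy":0,"wz":0},{"claw":1,"dx":28,"dy":1.4,"dz":0,"wx":0,"wy":0,"wz":0},{"claw":1,"dx":34,"dy":1.7,"dz":0,"wx":0,"wy":0,"wz":0},{"claw":1,"dx":40,"dy":2,"dz":0,"wx":0,"wy":0,"wz":0},{"claw":1,"dx":46,"dy":2.3,"dz":0,"wx":0,"wy":0,"wz":0},{"claw":1,"dx":52,"dy":2.6,"dz":0,"wx":0,"wy":0,"wz":0},{"claw":1,"dx":56.3,"dy":2.7,"dz":0,"wx":0,"wy":0,"wz":0}]'; python3 -c "
from h import *
go(T['h1'],.237,-2.95)"
```

```text
t: 14.5
eef_pos: [0.5159, 0.3236, 0.2351]
ee_rot: [-0.001, 0.725, 0.689, -0.001]
ft_force: [-0.4, -0.7, -0.1]
width: 0.0272
grasp_force: 44.9
t 14.5 tcp [0.5159 0.3236 0.2351] heady -2.87 d [-0.19  0.02 -0.19] wz 0.08 F [-0.38 -0.71 -0.09] w 0.0272 zaxis [-2.8e-03 -9.0e-04 -1.0e+00]
```

```bash
python3 -m jog '[{"claw":1,"dx":-0.1,"dy":0.1,"dz":3,"wx":0,"wy":0,"wz":0},{"claw":1,"dx":-0.1,"dy":0.1,"dz":6,"wx":0,"wy":0,"wz":0},{"claw":1,"dx":-0.1,"dy":0.1,"dz":8,"wx":0,"wy":0,"wz":0},{"claw":1,"dx":-0.1,"dy":0.1,"dz":8,"wx":0,"wy":0,"wz":0}]'; python3 - <<'E'
from h import *
p,d=r.camera("side");cv2.imwrite("pics/s1.png",cv2.resize(p[150:270,210:330,::-1],(600,600),interpolation=cv2.INTER_CUBIC))
go(T['h1'],.145,-2.95)
# peg axis in side view: pale points in the cloud near hole
P,u,v=cloud("side",d);m=(np.hypot(*(P[:,:2]-T['h1']).T)<.025)&(P[:,2]>.056)&(P[:,2]<.2)
for z in np.arange(.055,.2,.01):
    k=m&(abs(P[:,2]-z)<.005)
    if k.sum()>3: print(round(z,3),k.sum(),P[k][:,:2].min(0).round(4),P[k][:,:2].max(0).round(4),P[k].mean(0).round(4))
E
```

```text
t: 15.0
eef_pos: [0.5166, 0.3197, 0.1548]
ee_rot: [-0.001, 0.725, 0.689, -0.002]
ft_force: [-0.3, 0.3, -0.1]
width: 0.027
grasp_force: 44.9
t 15.05 tcp [0.5175 0.32   0.1567] heady -2.97 d [ 0.17 -0.15  1.17] wz -0.02 F [0.02 0.71 0.13] w 0.0269 zaxis [-1.4e-03 -5.0e-04 -1.0e+00]
0.075 25 [0.5051 0.3087] [0.5216 0.3254] [0.5125 0.3142 0.0763]
0.085 17 [0.5051 0.306 ] [0.519  0.3193] [0.5123 0.3137 0.0847]
0.095 22 [0.5058 0.303 ] [0.5214 0.326 ] [0.5117 0.3128 0.0949]
0.105 24 [0.504  0.3077] [0.519  0.3229] [0.5113 0.3141 0.1044]
0.115 25 [0.504  0.3055] [0.5198 0.3246] [0.5112 0.3133 0.1143]
0.125 29 [0.5046 0.3067] [0.5196 0.3249] [0.5111 0.3137 0.1247]
0.135 23 [0.5069 0.3058] [0.5205 0.3197] [0.5135 0.313  0.1346]
0.145 27 [0.4947 0.3054] [0.5297 0.3268] [0.5114 0.3123 0.1458]
0.155 60 [0.4933 0.3014] [0.5396 0.3197] [0.5135 0.3092 0.1551]
0.165 71 [0.4922 0.3001] [0.5402 0.3187] [0.5154 0.3095 0.1647]
0.175 68 [0.4924 0.3012] [0.5399 0.3173] [0.5142 0.3093 0.175 ]
0.185 75 [0.4935 0.3026] [0.5358 0.3324] [0.5162 0.3122 0.1852]
0.195 34 [0.4942 0.3033] [0.5364 0.333 ] [0.5222 0.3134 0.1946]
```

View pics/s1.png

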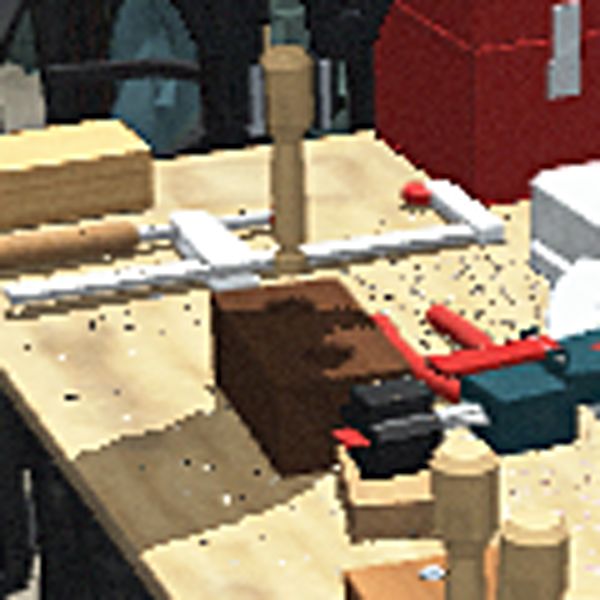

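```bash
python3 -m jog '[{"claw":1,"dx":0.1,"dy":-0.05,"dz":0,"wx":0,"wy":0,"wz":0},{"claw":1,"dx":0.1,"dy":-0.05,"dz":0.8,"wx":0,"wy":0,"wz":0},{"claw":1,"dx":0.1,"dy":-0.05,"dz":1.4,"wx":0,"wy":0,"wz":0},{"claw":1,"dx":0.1,"dy":-0.05,"dz":2,"wx":0,"wy":0,"wz":0},{"claw":1,"dx":0.1,"dy":-0.05,"dz":2.6,"wx":0,"wy":0,"wz":0},{"claw":1,"dx":0.1,"dy":-0.05,"dz":2.6,"wx":0,"wy":0,"wz":0}]'; python3 -c "
from h import *
go(T['h1'],.095,-2.95)"
```

```text
t: 15.8
eef_pos: [0.5171, 0.3212, 0.1305]
ee_rot: [-0.0, 0.725, 0.689, -0.0]
ft_force: [0.1, -0.1, -1.2]
width: 0.0273
grasp_force: 44.9
t 15.8 tcp [0.5171 0.3212 0.1305] heady -2.95 d [ 0.05 -0.11  3.55] wz -0.0 F [ 0.09 -0.07 -1.22] w 0.0273 zaxis [-1.e-03 -3.e-04 -1.e+00]
```

```bash
python3 -m jog '[{"claw":1,"dx":0.04,"dy":0,"dz":1,"wx":0,"wy":0,"wz":0},{"claw":1,"dx":0.04,"dy":0,"dz":2,"wx":0,"wy":0,"wz":0},{"claw":1,"dx":0.04,"dy":0,"dz":3,"wx":0,"wy":0,"wz":0},{"claw":1,"dx":0.04,"dy":0,"dz":3.5,"wx":0,"wy":0,"wz":0},{"claw":1,"dx":0.04,"dy":0,"dz":3.65,"wx":0,"wy":0,"wz":0},{"claw":1,"dx":0.04,"dy":0,"dz":3.65,"wx":0,"wy":0,"wz":0}]'; python3 -c "
from h import *
go(T['h1'],.0923,-2.95)"
```

```text
t: 16.55
eef_pos: [0.5176, 0.3218, 0.0949]
ee_rot: [0.0, 0.725, 0.689, 0.0]
ft_force: [0.5, 0.1, -0.8]
width: 0.0273
grasp_force: 44.9
t 16.55 tcp [0.5176 0.3218 0.0949] heady -2.95 d [-0.01 -0.16  0.26] wz -0.0 F [ 0.49  0.08 -0.84] w 0.0273 zaxis [ 2.e-04  2.e-04 -1.e+00]
```

```bash
python3 -m jog '[{"claw":1,"dx":0,"dy":0,"dz":0.2,"wx":0,"wy":0,"wz":0},{"claw":1,"dx":0,"dy":0,"dz":0.2,"wx":0,"wy":0,"wz":0},{"claw":0.55,"dx":0,"dy":0,"dz":0.2,"wx":0,"wy":0,"wz":0},{"claw":0.4,"dx":0,"dy":0,"dz":0.2,"wx":0,"wy":0,"wz":0},{"claw":0.3,"dx":0,"dy":0,"dz":0.2,"wx":0,"wy":0,"wz":0},{"claw":0.3,"dx":0,"dy":0,"dz":-2,"wx":0,"wy":0,"wz":0},{"claw":0.3,"dx":0,"dy":0,"dz":-6,"wx":0,"wy":0,"wz":0},{"claw":0.3,"dx":0,"dy":0,"dz":-8.5,"wx":0,"wy":0,"wz":0},{"claw":0.3,"dx":-3,"dy":0,"dz":-8.5,"wx":0,"wy":0,"wz":0},{"claw":0.3,"dx":-9,"dy":-0.3,"dz":-8.5,"wx":0,"wy":0,"wz":0}]'; python3 -c "
from h import *
go(T['p2'],.1755,-2.95)
d=r.camera('top')[1];P,u,v=cloud('top',d)
for n in ('h1','p2'):
    m=(np.hypot(*(P[:,:2]-T[n]).T)<.025)&(P[:,2]>.112)&(P[:,2]<.14);print(n,m.sum(),P[m].mean(0).round(4) if m.any() else 0)
"
```

```text
t: 17.8
eef_pos: [0.5101, 0.2322, 0.1801]
ee_rot: [0.0, 0.724, 0.69, 0.001]
ft_force: [1.3, -0.7, 0.1]
width: 0.0595
grasp_force: 0.0
t 17.8 tcp [0.5101 0.2322 0.1801] heady -2.79 d [-33.34  -2.61   0.44] wz 0.16 F [ 1.29 -0.73  0.1 ] w 0.0595 zaxis [ 1.3e-03  5.0e-04 -1.0e+00]
h1 0 0
p2 163 [ 0.4716 -0.0982  0.1261]
```

```bash
python3 -m jog '[{"claw":0.3,"dx":-6,"dy":-0.4,"dz":0,"wx":0,"wy":0,"wz":0},{"claw":0.3,"dx":-12,"dy":-0.8,"dz":0,"wx":0,"wy":0,"wz":0},{"claw":0.3,"dx":-18,"dy":-1.2,"dz":0,"wx":0,"wy":0,"wz":0},{"claw":0.3,"dx":-24,"dy":-1.7,"dz":0,"wx":0,"wy":0,"wz":0},{"claw":0.3,"dx":-30,"dy":-2.2,"dz":0,"wx":0,"wy":0,"wz":0},{"claw":0.3,"dx":-33.3,"dy":-2.5,"dz":0,"wx":0,"wy":0,"wz":0},{"claw":0.3,"dx":-33.3,"dy":-2.5,"dz":0,"wx":0,"wy":0,"wz":0},{"claw":0.3,"dx":-33.3,"dy":-2.5,"dz":0,"wx":0,"wy":0,"wz":0}]'; python3 - <<'E'
from h import *
go(T['p2']+[.001,0],.0925,-2.95)
p,d=r.camera('top');P,u,v=cloud('top',d)
for n in ('h1',):
    m=(np.hypot(*(P[:,:2]-T[n]).T)<.025)&(P[:,2]>.112)&(P[:,2]<.14);print(n,m.sum(),P[m].mean(0).round(4) if m.any() else 0)
E
```

```text
t: 18.85
eef_pos: [0.4678, -0.0988, 0.1797]
ee_rot: [-0.0, 0.725, 0.689, 0.0]
ft_force: [-0.8, -0.3, 0.2]
width: 0.0595
grasp_force: 0.0
t 18.85 tcp [ 0.4678 -0.0988  0.1797] heady -2.96 d [-0.07  0.1   8.72] wz -0.01 F [-0.79 -0.32  0.18] w 0.0595 zaxis [ 1.e-04  4.e-04 -1.e+00]
h1 165 [0.5162 0.3192 0.1255]
```

The first peg stands in hole 1 with its top at the expected height. Gripping peg 2.

```bash
python3 -m jog '[{"claw":0.3,"dx":-0.07,"dy":0.1,"dz":3,"wx":0,"wy":0,"wz":0},{"claw":0.3,"dx":-0.07,"dy":0.1,"dz":6,"wx":0,"wy":0,"wz":0},{"claw":0.3,"dx":-0.07,"dy":0.1,"dz":8.7,"wx":0,"wy":0,"wz":0},{"claw":0.3,"dx":-0.07,"dy":0.1,"dz":8.7,"wx":0,"wy":0,"wz":0},{"claw":1,"dx":-0.07,"dy":0.1,"dz":8.7,"wx":0,"wy":0,"wz":0},{"claw":1,"dx":-0.07,"dy":0.1,"dz":8.7,"wx":0,"wy":0,"wz":0},{"claw":1,"dx":-0.07,"dy":0.1,"dz":8.7,"wx":0,"wy":0,"wz":0},{"claw":1,"dx":-0.07,"dy":0.1,"dz":8.7,"wx":0,"wy":0,"wz":0},{"claw":1,"dx":-0.07,"dy":0.1,"dz":8.7,"wx":0,"wy":0,"wz":0}]' 45;  python3 -m jog '[{"claw":1,"dx":0,"dy":0,"dz":-0.3,"wx":0,"wy":0,"wz":0},{"claw":1,"dx":0,"dy":0,"dz":-0.6,"wx":0,"wy":0,"wz":0},{"claw":1,"dx":0,"dy":0,"dz":-1.2,"wx":0,"wy":0,"wz":0},{"claw":1,"dx":0,"dy":0,"dz":-2.5,"wx":0,"wy":0,"wz":0},{"claw":1,"dx":0,"dy":0,"dz":-4.5,"wx":0,"wy":0,"wz":0},{"claw":1,"dx":0,"dy":0,"dz":-9,"wx":0,"wy":0,"wz":0},{"claw":1,"dx":0,"dy":0,"dz":-13.5,"wx":0,"wy":0,"wz":0},{"claw":1,"dx":0,"dy":0,"dz":-14.5,"wx":0,"wy":0,"wz":0},{"claw":1,"dx":0,"dy":0,"dz":-14.5,"wx":0,"wy":0,"wz":0}]'; python3 - <<'E'
from h import *
go(T['h0']+[.001,0],.237,-2.95)
E
```

```text
t: 20.02
eef_pos: [0.4694, -0.1003, 0.0943]
ee_rot: [0.001, 0.725, 0.689, 0.0]
ft_force: [-2.2, 0.2, 6.9]
width: 0.0268
grasp_force: 44.0
t: 21.15
eef_pos: [0.469, -0.1002, 0.2384]
ee_rot: [0.001, 0.725, 0.689, 0.0]
ft_force: [-0.2, -0.3, -0.6]
width: 0.0269
grasp_force: 44.7
t 21.15 tcp [ 0.469  -0.1002  0.2384] heady -2.95 d [35.78  2.62  0.12] wz 0.0 F [-0.25 -0.32 -0.6 ] w 0.0269 zaxis [ 1.1e-03 -5.0e-04 -1.0e+00]
```

```bash
python3 -m jog '[{"claw":1,"dx":4,"dy":0.3,"dz":0,"wx":0,"wy":0,"wz":0},{"claw":1,"dx":10,"dy":0.8,"dz":0,"wx":0,"wy":0,"wz":0},{"claw":1,"dx":16,"dy":1.2,"dz":0,"wx":0,"wy":0,"wz":0},{"claw":1,"dx":22,"dy":1.7,"dz":0,"wx":0,"wy":0,"wz":0},{"claw":1,"dx":28,"dy":2.1,"dz":0,"wx":0,"wy":0,"wz":0},{"claw":1,"dx":33.5,"dy":2.5,"dz":0,"wx":0,"wy":0,"wz":0},{"claw":1,"dx":35.78,"dy":2.62,"dz":0,"wx":0,"wy":0,"wz":0},{"claw":1,"dx":35.78,"dy":2.62,"dz":3,"wx":0,"wy":0,"wz":0},{"claw":1,"dx":35.78,"dy":2.62,"dz":7.5,"wx":0,"wy":0,"wz":0},{"claw":1,"dx":35.78,"dy":2.62,"dz":8.2,"wx":0,"wy":0,"wz":0}]'; python3 -m jog '[{"claw":1,"dx":0,"dy":0,"dz":0,"wx":0,"wy":0,"wz":0},{"claw":1,"dx":0,"dy":0,"dz":0,"wx":0,"wy":0,"wz":0}]'; python3 - <<'E'
from h import *
go(T['h0']+[.001,0],.131,-2.95)
p,d=r.camera("side");cv2.imwrite("pics/s2.png",cv2.resize(p[150:270,210:330,::-1],(600,600),interpolation=cv2.INTER_CUBIC))
E
```

```text
t: 22.4
eef_pos: [0.5104, 0.2554, 0.151]
ee_rot: [-0.002, 0.725, 0.689, -0.003]
ft_force: [-0.3, -1.5, -0.6]
width: 0.0272
grasp_force: 44.6
t: 22.65
eef_pos: [0.5142, 0.2561, 0.1575]
ee_rot: [0.001, 0.725, 0.689, 0.001]
ft_force: [0.5, -0.5, -0.8]
width: 0.0274
grasp_force: 44.6
t 22.65 tcp [0.5142 0.2561 0.1575] heady -2.96 d [-0.03 -0.06  2.65] wz -0.01 F [ 0.5  -0.46 -0.75] w 0.0274 zaxis [ 2.3e-03  6.0e-04 -1.0e+00]
```

View pics/s2.png

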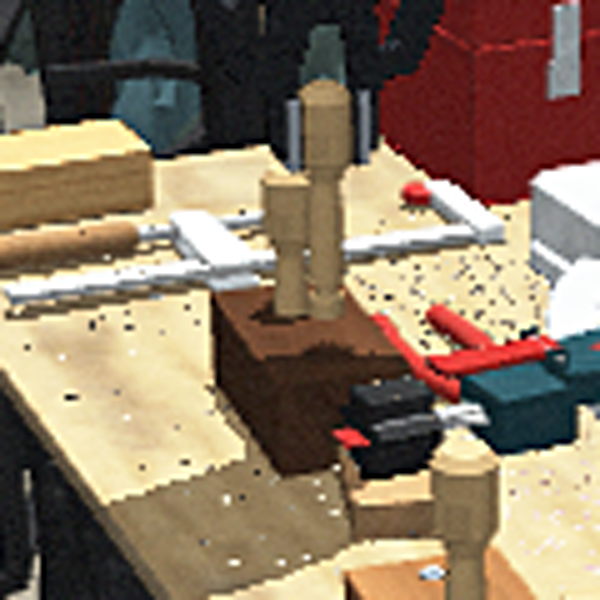

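The first peg stands in hole 1 (crop px 288,245). The second hangs upright just above hole 0 (325,300). Lowering it in.

```bash
python3 -m jog '[{"claw":1,"dx":0,"dy":-0.05,"dz":0.8,"wx":0,"wy":0,"wz":0},{"claw":1,"dx":0,"dy":-0.05,"dz":1.4,"wx":0,"wy":0,"wz":0},{"claw":1,"dx":0,"dy":-0.05,"dz":2,"wx":0,"wy":0,"wz":0},{"claw":1,"dx":0,"dy":-0.05,"dz":2.7,"wx":0,"wy":0,"wz":0},{"claw":1,"dx":0,"dy":-0.05,"dz":2.7,"wx":0,"wy":0,"wz":0}]'; python3 -c "
from h import *
go(T['h0']+[.001,0],.0943,-2.95)"
```

```text
t: 23.32
eef_pos: [0.5124, 0.2559, 0.1278]
ee_rot: [-0.0, 0.725, 0.689, -0.001]
ft_force: [0.1, 0.2, -0.3]
width: 0.0271
grasp_force: 44.6
t 23.32 tcp [0.5124 0.2559 0.1278] heady -2.95 d [0.   0.13 3.35] wz -0.0 F [ 0.08  0.16 -0.34] w 0.0271 zaxis [-1.2e-03 -2.0e-04 -1.0e+00]
```

Its foot is about 8 mm inside the mouth with no contact force. Lowering the rest of the way, releasing and lifting clear.

```bash
python3 -m jog '[{"claw":1,"dx":0,"dy":0.08,"dz":1,"wx":0,"wy":0,"wz":0},{"claw":1,"dx":0,"dy":0.08,"dz":2,"wx":0,"wy":0,"wz":0},{"claw":1,"dx":0,"dy":0.08,"dz":2.9,"wx":0,"wy":0,"wz":0},{"claw":1,"dx":0,"dy":0.08,"dz":3.3,"wx":0,"wy":0,"wz":0},{"claw":1,"dx":0,"dy":0.08,"dz":3.3,"wx":0,"wy":0,"wz":0},{"claw":1,"dx":0,"dy":0.08,"dz":3.3,"wx":0,"wy":0,"wz":0}]'; python3 -c "
from h import *
go(T['h0']+[.001,0],.0943,-2.95)"; python3 -m jog '[{"claw":0.55,"dx":0,"dy":0,"dz":0,"wx":0,"wy":0,"wz":0},{"claw":0.4,"dx":0,"dy":0,"dz":0,"wx":0,"wy":0,"wz":0},{"claw":0.3,"dx":0,"dy":0,"dz":0,"wx":0,"wy":0,"wz":0},{"claw":0.3,"dx":0,"dy":0,"dz":0,"wx":0,"wy":0,"wz":0},{"claw":0.3,"dx":0,"dy":0,"dz":-2,"wx":0,"wy":0,"wz":0},{"claw":0.3,"dx":0,"dy":0,"dz":-6,"wx":0,"wy":0,"wz":0},{"claw":0.3,"dx":0,"dy":0,"dz":-11,"wx":0,"wy":0,"wz":0},{"claw":0.3,"dx":-5,"dy":-1,"dz":-12,"wx":0,"wy":0,"wz":0},{"claw":0.3,"dx":-11,"dy":-3,"dz":-12,"wx":0,"wy":0,"wz":0},{"claw":0.3,"dx":-15,"dy":-5,"dz":-12,"wx":0,"wy":0,"wz":0}]';python3 -m jog '[{"claw":0.3,"dx":0,"dy":0,"dz":0,"wx":0,"wy":0,"wz":0},{"claw":0.3,"dx":0,"dy":0,"dz":0,"wx":0,"wy":0,"wz":0},{"claw":0.3,"dx":0,"dy":0,"dz":0,"wx":0,"wy":0,"wz":0}]'; python3 - <<'E'
from h import *
go(T['h0'],.2,-2.95)
p,d=r.camera('top');P,u,v=cloud('top',d)
for n in ('h0','h1','p1','p3'):
    m=(np.hypot(*(P[:,:2]-T[n]).T)<.025)&(P[:,2]>.112)&(P[:,2]<.14);print(n,T[n].round(4),m.sum(),P[m].mean(0).round(4) if m.any() else 0)
p,d=r.camera("side");cv2.imwrite("pics/s3.png",cv2.resize(p[190:360,220:390,::-1],(600,600),interpolation=cv2.INTER_CUBIC))
E
```

```text
t: 24.08
eef_pos: [0.5138, 0.256, 0.0961]
ee_rot: [0.0, 0.725, 0.689, 0.0]
ft_force: [-0.7, 1.1, -1.2]
width: 0.027
grasp_force: 44.7
t 24.07 tcp [0.5138 0.256  0.0961] heady -2.95 d [-0.02 -0.02  0.18] wz 0.0 F [-0.68  1.06 -1.2 ] w 0.027 zaxis [ 5.e-04  2.e-04 -1.e+00]
t: 25.32
eef_pos: [0.4556, 0.107, 0.2175]
ee_rot: [0.001, 0.725, 0.688, 0.001]
ft_force: [0.4, -0.2, 0.2]
width: 0.0596
grasp_force: 0.0
t: 25.7
eef_pos: [0.4563, 0.1095, 0.2161]
ee_rot: [0.0, 0.725, 0.689, 0.0]
ft_force: [0.8, 0.2, -0.1]
width: 0.0596
grasp_force: 0.0
t 25.7 tcp [0.4563 0.1095 0.2161] heady -2.89 d [14.9   4.88  1.62] wz 0.06 F [ 0.77  0.19 -0.08] w 0.0596 zaxis [ 5.e-04  2.e-04 -1.e+00]
h0 [0.5126 0.2558] 52 [0.5136 0.263  0.1264]
h1 [0.516  0.3218] 161 [0.5162 0.3194 0.1255]
p1 [ 0.4714 -0.0296] 158 [ 0.4712 -0.0284  0.1261]
p3 [ 0.4642 -0.1695] 177 [ 0.4643 -0.1675  0.1257]
```

View pics/s3.png

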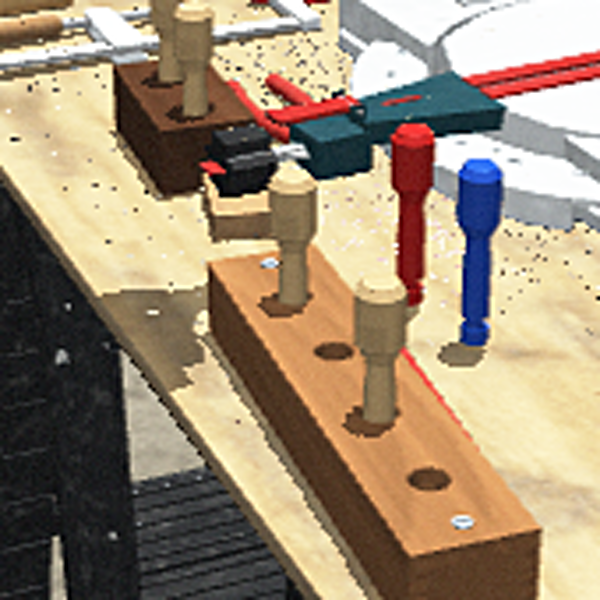

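The picture shows both loose pegs standing in the drying block (170,40 and 193,60). The two sound pegs are upright in the rail (292,240 and 380,350), and nothing else has moved. Handing in.

```bash
python3 -c "
from workcell import r
print(r.close_job())"
```

```text
the job is handed in; nothing more can be done
None
```

Done and handed in at about 26 s: the two loose pegs (second and fourth in the rail, counting from the drying-block end) now stand in the drying block, one per hole, and the two glued pegs are still seated and upright.

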